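# Empty the used specimen tray into the waste tub

### The job

Clear up after the microscopy class: lift the red cover off the white waste tub and lay it flat on the middle of the blue mat, then carry the tray of red-capped pots over by its handle and tip all of its pots into the tub, spilling none on the bench. Stand the empty tray back upright in the middle of its own yellow taped bay, lined up with it as before, leave the cover on the mat, and do not disturb the tray of green-capped pots or anything else on the bench.

Things in the scene. Friction and masses are not known exactly. Their poses are not given: they have to be found in the camera images.
- bin: White waste tub with a red band, fixed: 180 (x) x 170 (y) x 100 mm high, walls 6 mm, floor 6 mm, open on top below its loose cover. Origin at the centre of its underside.
- cover: Loose flat red cover lying on the tub's rim: plate 184 (x) x 174 (y) x 6 mm, 0.18 kg, with one upright white grip fin in its middle, 14 mm thick (x), 50 mm long (y), reaching from 6 to 36 mm above the origin. Origin at the centre of the plate's underside.
- mat: Blue mat fixed on the bench, 210 (x) x 200 (y) x 4 mm; origin at the centre of its underside.
- bay_used: Bay of the used tray: rectangle of yellow tape stuck on the bench, 212 (x) x 146 (y) mm outside, flat; origin at its centre, x along its long side.
- tray_used: Grey carrying tray, 170 (x) x 108 (y) mm, 0.18 to 0.29 kg, slick (friction to pots 0.28 to 0.42), same both ways round. Origin: centre of underside. Flat floor 4 mm thick, 90 mm long; towards +x and -x it ramps up to open pouring lips 22 mm above the underside at x = +-85; side walls 46 mm high. This one holds the red-capped pots and starts in its bay.
- tray_keep: Grey carrying tray, 170 (x) x 108 (y) mm, 0.18 to 0.29 kg, slick (friction to pots 0.28 to 0.42), same both ways round. Origin: centre of underside. Flat floor 4 mm thick, 90 mm long; towards +x and -x it ramps up to open pouring lips 22 mm above the underside at x = +-85; side walls 46 mm high. This one holds three green-capped pots in another yellow bay; leave alone.
- bar (a point): Centre of the used tray's handle, 88 mm above the tray's origin: a fixed straight orange bar across the tray's middle along its y, flat-sided, 14 mm thick (x), 16 mm tall (z), 96 mm clear between the uprights that carry it. Axes as the tray's. The other tray has the same handle.
- used1: Specimen pot with a red cap: upright closed cylinder, 28 mm diameter, 30 mm tall, 15 to 30 g, slick plastic; origin at the centre of its underside, z towards its cap. Starts standing in the used tray.
- used2: Specimen pot with a red cap: upright closed cylinder, 28 mm diameter, 30 mm tall, 15 to 30 g, slick plastic; origin at the centre of its underside, z towards its cap. Starts standing in the used tray.
- used3: Specimen pot with a red cap: upright closed cylinder, 28 mm diameter, 30 mm tall, 15 to 30 g, slick plastic; origin at the centre of its underside, z towards its cap. Starts standing in the used tray.
- used4: Specimen pot with a red cap: upright closed cylinder, 28 mm diameter, 30 mm tall, 15 to 30 g, slick plastic; origin at the centre of its underside, z towards its cap. Starts standing in the used tray.
- keep1: Specimen pot with a green cap: upright closed cylinder, 28 mm diameter, 30 mm tall, 15 to 30 g, slick plastic; origin at the centre of its underside, z towards its cap. Starts standing in the other tray. Leave alone.
- keep2: Specimen pot with a green cap: upright closed cylinder, 28 mm diameter, 30 mm tall, 15 to 30 g, slick plastic; origin at the centre of its underside, z towards its cap. Starts standing in the other tray. Leave alone.
- keep3: Specimen pot with a green cap: upright closed cylinder, 28 mm diameter, 30 mm tall, 15 to 30 g, slick plastic; origin at the centre of its underside, z towards its cap. Starts standing in the other tray. Leave alone.
- oil_bottle: Bystander: amber bottle with black cap, 34 mm diameter, 75 mm tall; origin at the centre of its underside.
- beaker: Bystander: open glass beaker, 58 mm diameter, 75 mm tall; origin at the centre of its underside.
- jar: Bystander: glass jar with blue cap, 50 mm diameter, 55 mm tall; origin at the centre of its underside.
- slide_box: Bystander: small wooden box, 86 (x) x 36 (y) x 34 mm tall; origin at the centre of its underside.
- slide_rack: Bystander, fixed: small steel rack of glass slides, 44 (x) x 56 (y) x 42 mm tall; origin at the centre of its underside. Also fixed: cabinet and caddy along the far edge (beyond x 0.80, 140 mm tall); microscope 370 mm tall at the right (x 0.34, y -0.88); tube rack (x 0.70, y -0.66) and warming plate (x 0.74, y 0.62), 112 mm tall.
Mind the look-alikes: they are no part of the job. What is shaped like the used1 but grey or purple is not meant.

How it is judged:
By the outcome, as a careful person would: the job done as asked, in the order asked, and still so for the second after the job is handed in, with the robot touching nothing.
It also fails if it takes over 72 s, if anything falls off the work surface, if the arm or the gripper's body presses on something with over 40 N, if the wrist force passes 120 N, or if a joint passes its speed limit or range.

### The arm

A 6-joint arm with a two-finger parallel gripper is mounted at the origin on the work surface. World frame = base frame: x ahead of the robot, y to its left, z up, the work surface at z = 0. Lengths are in m, angles in rad, forces in N, time in s.
With the tool pointing down it reaches from about 0.4 to 0.825 m from the base axis. Payload 7 kg.
Tool frame: the origin (TCP) lies on the mounting face of the last link; the fingertips stand 173 mm ahead of it and the grasp point (between the pads) lies 155 mm ahead of it; x points along the fingers, y is the direction in which the jaws open and shut, and the axes are right-handed (so a half turn about x gives the same grasp; the last joint's range is limited). The gripper opens to 85 mm and grips with 20 to 120 N. Pads are 22 mm wide; open, the fingers measure 114 mm over their backs; the gripper's body (76 mm by 85 mm) begins 54 mm behind the grasp point. The pads swing forward as they close: fully open they stand 13 mm farther back than shut.
Start: joints at [1.562, 0.359, 0.012, 0, -1.224, -0.288], TCP at [0.197, 0.645, 0.405] pointing down, gripper open.
Joint ranges: [-3.07, 3.07], [-1.43, 2.12], [-1.02, 1.25], [-3.03, 1.67], [-3.05, -0], [-3.03, 3.03]. Speed limits (rad/s): [2.39, 2.39, 3.01, 3.14, 3.14, 3.14].

### API

Orientations are given as a 3x3 rotation matrix whose columns are the frame's x, y, z axes.
In Python, from plant import robot, eoat, inverse_kinematics, cams, job, trace, tip_of, sensors gives the robot as it stands. Calls block until the motion is done:
- robot.movep(position, orientation): joint-space move of the TCP to a pose.
- robot.move_straight(position, attitude=None, vel=0.15): straight line of the TCP; attitude=None keeps the orientation; vel is the mean speed in m/s.
- robot.movej(angles): joint-space move.
- eoat.let_go() and eoat.grasp(grip_force=None): open the fingers fully, or close them until they stop; grip_force is the grip in N (None keeps the last).
- robot.sleep(seconds).
- inverse_kinematics(position, orientation): joint angles nearest the present ones, or None.
- cams.get_image(name): name is "scene" or "top"; returns the picture (480x640x3 uint8, red, green, blue); there is no depth.
- cams.get_calibration(name): a dict with "fx", "fy", "cx", "cy" (pixels), "R" (3x3) and "t" (3): a world point X has camera coordinates R X + t. Camera axes: x right, y down, z forward; pixel columns grow to the right and rows downward; lengths in m; the calibration is good to about 2 mm. A picture is of the moment at which its call begins. get_calibration takes no time and is no camera call.
A pose or a line that the arm cannot do raises robot.MotionError and nothing moves.
- job.hand_in(): hands the job in, once; it reports no verdict.
Trained networks look in the newest picture that a camera, given by its name, has taken for a name from the list of things; names that differ only in an ending like _2 or _b are one class to them, and where a whole thing is asked for, a point or a joint stands for the part that bears it (a point fixed in the world has none). Each returns a list of dicts, best first, with "confidence" (0 to 1); they miss things now and then, are a little off and sometimes report something else, mostly with a low value. They report only what shows in the picture. A call takes as long as a camera call. They do not tell look-alikes from the thing itself.
- trace(query, camera): "mask" (480x640 bool, what is visible of it) and "extent" ([left, top, width, height] as shares, 0 to 1, of the picture: columns of its width, rows of its height, round what is visible of it).
- tip_of(query, camera): "xy" ([column, row] as shares, 0 to 1, of the picture: columns of its width, rows of its height: a listed point, or the origin of a listed thing).
Readings, each from a call of its own:
- sensors.get_time_s(): time.
- sensors.get_joints(): joint angles.
- sensors.get_dq(): joint speeds.
- sensors.get_joint_torque(): joint torques, N m.
- sensors.get_position(): TCP position.
- sensors.get_tcp_rot(): TCP orientation.
- sensors.get_contact_force(): force on the tool from outside, world axes, zero at the start.
- sensors.get_torque(): the same for the moment, N m.
- sensors.get_width(): finger opening in m.
Only numpy, scipy, OpenCV 4.12 (cv2) and the standard library are available. Lean on these libraries where they do the work, as an engineer would, in place of code of your own. Each camera call takes 0.05 s, during which the arm holds its last target.

## Working session

There is one attempt and no reset: what is moved stays moved. The work goes in short steps, each a Python script; the robot and the scene stay as the last script left them, time stands still between calls to the robot, and variables do not carry over. Pictures are saved under pics/ and viewed, and the job is handed in when it is done.

```bash
ls; mkdir -p pics; python3 - <<'E'
from plant import *
import cv2,numpy as np
for n in("scene","top"):
    im=cams.get_image(n); cv2.imwrite(f"pics/{n}0.png",im[:,:,::-1]); c=cams.get_calibration(n); print(n,c)
print(sensors.get_time_s(), sensors.get_tcp_rot(), sensors.get_width())
E
```

```text
pics
scene {'fx': 476.0513244671048, 'fy': 476.0513244671048, 'cx': 319.77704796438525, 'cy': 241.543294895078, 'R': array([[-0.03951821,  0.99919579,  0.00678795],
       [ 0.69295279,  0.03229932, -0.7202591 ],
       [-0.71989911, -0.02375962, -0.69367193]]), 't': array([ 0.03670487, -0.32157993,  1.48179216])}
top {'fx': 515.1970635364378, 'fy': 515.1970635364378, 'cx': 319.67317674933383, 'cy': 233.63124277864972, 'R': array([[-0.0233822 , -0.99942913, -0.02438621],
       [-0.980464  ,  0.02769017, -0.1947398 ],
       [ 0.19530389,  0.01935635, -0.98055174]]), 't': array([0.02910063, 0.56437462, 1.05185777])}
0.1 [[-2.86497643e-04 -2.92545184e-01 -9.56251658e-01]
 [-1.39041093e-03 -9.56250656e-01  2.92545294e-01]
 [-9.99998992e-01  1.41339629e-03 -1.32794460e-04]] 0.08537870118846616
```

View pics/scene0.png

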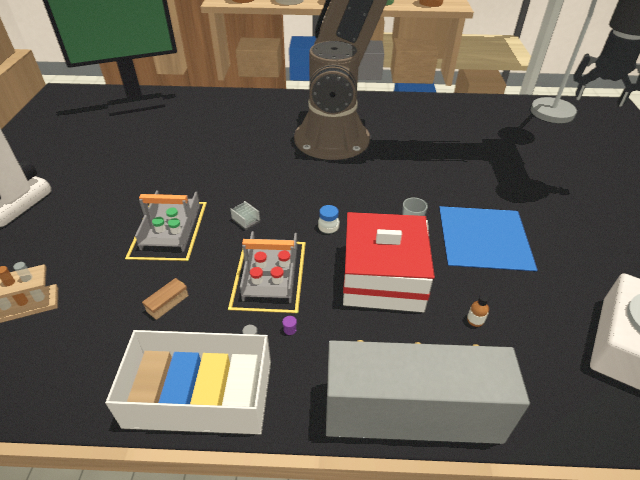

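View pics/top0.png

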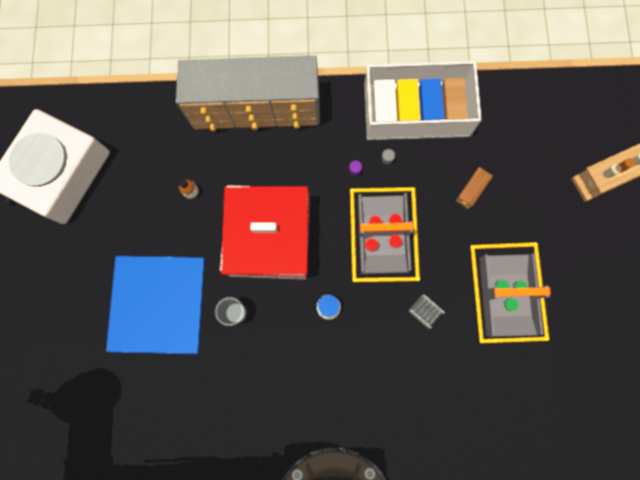

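The top view shows the red cover with its fin on the tub at (265,230), the blue mat at (155,305), and the used tray with four red caps at (385,235). The green-capped tray is at (512,292). The grey and purple pots at (388,156) and (355,167) are look-alikes on the bench. Next I measure poses.

```bash
cat > h.py <<'E'
from plant import *
import cv2,numpy as np
def pix2plane(cal,uv,z):
    uv=np.atleast_2d(uv).astype(float)
    d=np.c_[(uv[:,0]-cal['cx'])/cal['fx'],(uv[:,1]-cal['cy'])/cal['fy'],np.ones(len(uv))]
    R=np.array(cal['R']);t=np.array(cal['t']); C=-R.T@t; D=d@R
    s=(z-C[2])/D[:,2]
    return C+s[:,None]*D
def proj(cal,X):
    X=np.atleast_2d(X); c=X@np.array(cal['R']).T+np.array(cal['t'])
    return np.c_[c[:,0]/c[:,2]*cal['fx']+cal['cx'],c[:,1]/c[:,2]*cal['fy']+cal['cy']]
def rect(cal,mask,z):
    m=mask.astype(np.uint8); n,l,s,_=cv2.connectedComponentsWithStats(m)
    m=(l==1+np.argmax(s[1:,4])).astype(np.uint8)
    c=max(cv2.findContours(m,cv2.RETR_EXTERNAL,cv2.CHAIN_APPROX_NONE)[0],key=len)[:,0,:]
    P=pix2plane(cal,c,z)[:,:2]
    (cx,cy),(w,h),a=cv2.minAreaRect((P*1000).astype(np.float32))
    return np.round([cx,cy,w,h,a],1)
E
python3 - <<'E'
from h import *
def tri(a,b):
    # linear least squares triangulation from two cams
    A=[];B=[]
    for cal,uv in (a,b):
        R=np.array(cal['R']);t=np.array(cal['t'])
        x=(uv[0]-cal['cx'])/cal['fx'];y=(uv[1]-cal['cy'])/cal['fy']
        for r in (R[0]-x*R[2],t[0]-x*t[2]),(R[1]-y*R[2],t[1]-y*t[2]): A.append(r[0]);B.append(-r[1])
    s=np.linalg.lstsq(np.array(A),np.array(B),rcond=None); return np.round(s[0],4), s[1]**.5
cal={n:cams.get_calibration(n) for n in("scene","top")}
im={n:cams.get_image(n) for n in cal}
for q in ["cover","bar","mat","bay_used","tray_used","bin","jar","beaker","slide_rack","oil_bottle","used1"]:
    r={}
    for n in cal:
        r[n]=[(np.round(d["xy"][0]*640,1),np.round(d["xy"][1]*480,1),round(d["confidence"],2)) for d in tip_of(q,n)]
    print(q,r)
    if r["scene"] and r["top"] and q!="used1":
        for a in r["scene"][:2]:
            for b in r["top"][:2]:
                print("   ",*tri((cal["scene"],a),(cal["top"],b)))
for q,z in [("mat",.004),("bay_used",0),("cover",.106)]:
    for n in cal:
        for d in trace(q,n)[:2]: print(q,n,round(d["confidence"],2),rect(cal[n],d["mask"],z))
for n in cal:
    hsv=cv2.cvtColor(im[n],cv2.COLOR_RGB2HSV)
    print(n,"mat",rect(cal[n],cv2.inRange(hsv,(100,120,80),(118,255,255)),.004),"cover",rect(cal[n],(cv2.inRange(hsv,(0,200,150),(6,255,255))),.106))
    ye=cv2.inRange(hsv,(22,120,120),(32,255,255))
    nn,l,s,c=cv2.connectedComponentsWithStats(ye)
    for i in range(1,nn):
        if s[i,4]>100: print("yellow",n,np.round(c[i]),rect(cal[n],l==i,0))
    cr=cv2.inRange(hsv,(8,180,150),(17,255,255))
    nn,l,s,c=cv2.connectedComponentsWithStats(cr)
    for i in range(1,nn):
        if s[i,4]>100: print("orange",n,np.round(c[i]),rect(cal[n],l==i,.096))
print(sensors.get_time_s())
E
```

```text
cover {'scene': [], 'top': [(np.float64(264.3), np.float64(230.8), 0.7)]}
bar {'scene': [(np.float64(265.7), np.float64(240.1), 0.81)], 'top': [(np.float64(385.6), np.float64(230.5), 0.68), (np.float64(326.3), np.float64(310.2), 0.66)]}
    [ 0.561  -0.127   0.0914] [0.00546797]
    [ 0.421  -0.0752 -0.0284] [0.11563714]
mat {'scene': [(np.float64(481.9), np.float64(237.4), 0.93), (np.float64(168.6), np.float64(303.5), 0.27)], 'top': [(np.float64(154.9), np.float64(301.8), 0.88)]}
    [0.4314 0.3805 0.0005] [0.00603937]
    [0.6345 0.0138 0.3191] [0.50333491]
bay_used {'scene': [(np.float64(263.1), np.float64(246.5), 0.49)], 'top': [(np.float64(517.4), np.float64(287.1), 0.26)]}
    [ 0.4509 -0.2818  0.0251] [0.18495503]
tray_used {'scene': [(np.float64(270.1), np.float64(272.6), 0.63)], 'top': [(np.float64(381.5), np.float64(237.8), 0.73)]}
    [ 0.5642 -0.1258 -0.0077] [0.00250984]
bin {'scene': [(np.float64(382.4), np.float64(277.3), 0.98), (np.float64(175.3), np.float64(231.2), 0.17)], 'top': [(np.float64(516.2), np.float64(287.7), 0.51), (np.float64(325.5), np.float64(309.6), 0.
[... 1885 characters left out ...]
220.5), 0.42)]}
mat scene 0.92 [431.1 381.2 200.3 212.9  87.5]
mat top 0.96 [429.2 381.8 203.4 212.   87.6]
bay_used scene 0.85 [ 595.2 -199.9  159.5   12.1    0.9]
bay_used scene 0.7 [656.5 323.7  36.3  90.2  64.6]
bay_used top 0.96 [ 573.  -128.7  148.2  211.4   88.5]
cover scene 0.59 [571.9 125.8 173.6 187.1  88.5]
cover top 0.61 [567.4 126.7 174.5 185.2  88.5]Traceback (most recent call last):
  File "<stdin>", line 26, in <module>
  File "h.py", line 14, in rect
    m=(l==1+np.argmax(s[1:,4])).astype(np.uint8)
            ~~~~~~~~~^^^^^^^^^
    return _wrapfunc(a, 'argmax', axis=axis, out=out, **kwds)
    return bound(*args, **kwds)
ValueError: attempt to get argmax of an empty sequence
```

```bash
python3 - <<'E'
from h import *
for n in("scene","top"):
    cal=cams.get_calibration(n)
    im=cv2.imread(f"pics/{n}0.png")
    hsv=cv2.cvtColor(im,cv2.COLOR_BGR2HSV)
    for name,lo,hi,z in [("yellow",(20,120,120),(34,255,255),0),("orange",(7,150,140),(17,255,255),.096),("red",(0,150,120),(5,255,255),.106),("redcap",(0,150,100),(5,255,255),.034),("fin",(0,0,180),(180,60,255),.136)]:
        nn,l,s,c=cv2.connectedComponentsWithStats(cv2.inRange(hsv,lo,hi))
        for i in range(1,nn):
            a=s[i,4]
            X=pix2plane(cal,c[i],z)[0]
            if a>15 and .3<X[0]<.75 and -.45<X[1]<.5 and name!='redcap' and a>60: print(name,n,np.round(c[i]),a,rect(cal,l==i,z))
            if name=='redcap' and 20<a<200:print(name,n,np.round(c[i]),a,X.round(3))
E
python3 - <<'E'
import cv2
im=cv2.imread('pics/top0.png')
cv2.imwrite('pics/crop0.png',cv2.resize(im[140:350,210:430],None,fx=2.8,fy=2.8,interpolation=cv2.INTER_CUBIC))
E
```

```text
yellow scene [171. 243.] 456 [ 436.4 -395.2  213.2  149.     0.7]
yellow scene [269. 287.] 705 [ 572.5 -128.6  148.7  215.3   89.3]
orange scene [162. 198.] 382 [ 436.4 -387.8  113.5   32.    89.4]
orange scene [267. 244.] 434 [ 577.3 -125.1  108.4   27.8   90. ]
orange scene [480. 308.] 138 [728.5 288.1  29.3  27.3  65.1]
red scene [388. 246.] 4830 [571.2 126.8 175.  186.6  88.4]
red scene [284. 255.] 98 [618.2 -86.1  28.8  22.1  19. ]
red scene [260. 257.] 97 [ 624.1 -133.7   26.2   20.2    7. ]
red scene [256. 272.] 113 [ 666.5 -136.3   26.5   24.     2.6]
red scene [277. 272.] 109 [664.6 -96.   26.9  21.6   5.5]
red scene [386. 293.] 474 [709.2 114.1 159.3  13.7  86.3]
redcap scene [284. 255.] 98 [ 0.548 -0.096  0.034]
redcap scene [260. 257.] 97 [ 0.555 -0.148  0.034]
redcap scene [256. 272.] 113 [ 0.602 -0.152  0.034]
redcap scene [277. 272.] 109 [ 0.599 -0.107  0.034]
fin scene [331. 225.] 128 [556.3   6.2  39.6  38.3  12.8]
fin scene [388. 236.] 330 [584.3 125.9  49.6  41.1  88.4]
fin scene [389. 283.] 1154 [708.4 116.9 160.   36.3  86.3]
yellow top [384. 235.] 1440 [ 572.6 -
[... 190 characters left out ...]
294.4  20.5  27.4  33.9]
orange top [387. 227.] 277 [ 567.6 -124.5   18.8  109.4    0.7]
orange top [524. 292.] 239 [ 428.2 -389.4  112.1   16.    88.6]
red top [265. 230.] 7246 [565.5 126.6 177.9 188.8  88.2]
red top [395. 218.] 81 [ 584.4 -143.    22.6   14.8   88.3]
red top [375. 219.] 71 [ 582.4 -100.9   24.6   12.7   88.3]
red top [395. 241.] 122 [ 536.3 -139.5   25.3   24.    17.1]
red top [371. 244.] 125 [529.5 -90.5  24.5  22.8  88.4]
redcap top [395. 218.] 81 [ 0.6   -0.152  0.034]
redcap top [375. 219.] 71 [ 0.598 -0.107  0.034]
redcap top [395. 241.] 122 [ 0.549 -0.149  0.034]
redcap top [371. 244.] 125 [ 0.543 -0.097  0.034]
fin top [263. 226.] 196 [566.7 126.2  48.5  14.3  88.4]
```

View pics/crop0.png

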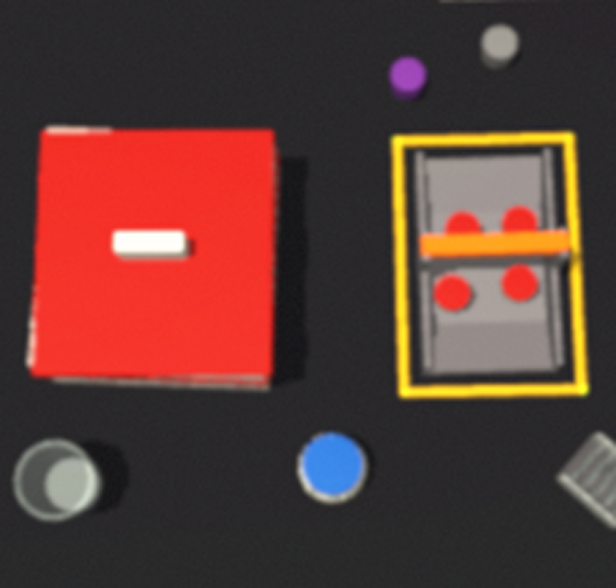

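```bash
cat >> h.py <<'E'
def Rtool(yaw,tilt=0,sgn=1):
    """fingers down, jaws along sgn*(cos yaw, sin yaw); tilted so that tray -x lip goes down by tilt (deg)"""
    a=np.radians(yaw);t=np.radians(tilt)
    Rz=np.array([[np.cos(a),-np.sin(a),0],[np.sin(a),np.cos(a),0],[0,0,1]])
    Ry=np.array([[np.cos(t),0,-np.sin(t)],[0,1,0],[np.sin(t),0,np.cos(t)]])  # tray -x end goes down
    x=np.array([0,0,-1.]);y=np.array([sgn,0,0.]);z=np.cross(x,y)
    return Rz@Ry@np.c_[x,y,z]
def tcp(grasp,R,off=.155): return np.array(grasp)-off*R[:,0]
def lip2bar(lip,yaw,tilt):
    a=np.radians(yaw);t=np.radians(tilt)
    Rz=np.array([[np.cos(a),-np.sin(a),0],[np.sin(a),np.cos(a),0],[0,0,1]])
    Ry=np.array([[np.cos(t),0,-np.sin(t)],[0,1,0],[np.sin(t),0,np.cos(t)]])
    return np.array(lip)-Rz@Ry@np.array([-.085,0,-.066])
E
python3 - <<'E'
from h import *
print((Rtool(0,60)[:,0]).round(2))
for s in (1,-1):
  for nm,g,yaw,t in [("cov",(.567,.126,.129),-1.6,0),("covup",(.567,.126,.2),-1.6,0),("mat",(.43,.3815,.035),-2.5,0),("bar",(.57,-.126,.088),-1.2,0),("barup",(.57,-.126,.26),-1.2,0)]+[("p%d"%t,lip2bar((.595,.126,.16-.035*min(t,45)/45),-1.5,t),-1.5,t) for t in (0,15,30,45,60,70,78)]:
    R=Rtool(yaw,t,s); q=inverse_kinematics(tcp(g,R),R); print(s,nm,np.round(g,3),None if q is None else np.round(q,2))
E
```

```text
[ 0.87  0.   -0.5 ]
1 cov [0.567 0.126 0.129] [ 0.56  0.31 -0.36  0.   -0.9   2.56]
1 covup [0.567 0.126 0.2  ] [ 0.56  0.24 -0.27  0.   -1.06  2.56]
1 mat [0.43  0.382 0.035] [ 1.07  0.42 -0.46  0.   -0.69  2.03]
1 bar [ 0.57  -0.126  0.088] [ 0.12  0.36 -0.39  0.   -0.81  3.  ]
1 barup [ 0.57  -0.126  0.26 ] [ 0.12  0.2  -0.18  0.   -1.19  3.  ]
1 p0 [0.68  0.124 0.226] [ 0.46  0.4   0.02  0.   -1.19  2.65]
1 p15 [0.66  0.124 0.234] [ 0.55  0.23 -0.32  0.19 -0.82  2.45]
1 p30 [0.636 0.125 0.236] [ 0.56  0.08 -0.77  0.81 -0.39  1.85]
1 p45 [0.608 0.126 0.232] None
1 p60 [0.58  0.126 0.232] [-0.17 -0.02 -0.85 -2.76 -0.33 -0.3 ]
1 p70 [0.562 0.127 0.227] None
1 p78 [0.548 0.127 0.222] None
-1 cov [0.567 0.126 0.129] [ 0.56  0.31 -0.36  0.   -0.9  -0.58]
-1 covup [0.567 0.126 0.2  ] [ 0.56  0.24 -0.27  0.   -1.06 -0.58]
-1 mat [0.43  0.382 0.035] [ 1.07  0.42 -0.46  0.   -0.69 -1.11]
-1 bar [ 0.57  -0.126  0.088] [ 0.12  0.36 -0.39  0.   -0.81 -0.14]
-1 barup [ 0.57  -0.126  0.26 ] [ 0.12  0.2  -0.18  0.   -1.19 -0.14]
-1 p0 [0.68  0.124 0.226] [ 0.46  0.4   0.02  0.   -1.19 -0.49]
-1 p15 [0.66  0.124 0.234] [ 0.55  0.23 -0.32  0.19 -0.82 -0.69]
-1 p30 [0.636 0.125 0.236] [ 0.56  0.08 -0.77  0.81 -0.39 -1.29]
-1 p45 [0.608 0.126 0.232] None
-1 p60 [0.58  0.126 0.232] [-0.17 -0.02 -0.85 -2.76 -0.33  2.84]
-1 p70 [0.562 0.127 0.227] None
-1 p78 [0.548 0.127 0.222] None
```

```bash
python3 - <<'E'
from h import *
R=Rtool(-1.6,0,-1)
t=lambda:round(sensors.get_time_s(),2)
print(t())
robot.movep(tcp((.5675,.1265,.19),R),R); print(t())
robot.move_straight(tcp((.5675,.1265,.1285),R),vel=.08); print(t(),sensors.get_contact_force())
eoat.grasp(60); print(t(),sensors.get_width(),sensors.get_contact_force())
robot.move_straight(tcp((.5675,.1265,.23),R),vel=.12); print(t(),sensors.get_width(),sensors.get_contact_force())
for n in("scene","top"): cv2.imwrite(f"pics/{n}1.png",cams.get_image(n)[:,:,::-1])
E
```

```text
1.6
3.88
4.8 [ 0.05188255  0.82010342 -0.77515947]
5.45 0.013137482633006802 [0.21857839 0.17784669 3.12800678]
6.45 0.012725502727680414 [-0.29829129  0.22090355 -1.21480217]
```

View pics/scene1.png

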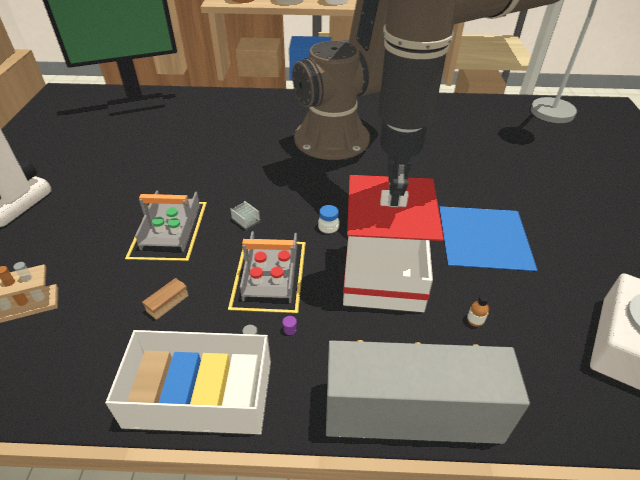

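Cover is lifted (fin gripped at about (395,198) in the scene view) and the tub is open. Carrying it to the mat.

```bash
python3 - <<'E'
from h import *
R=Rtool(-2.5,0,-1)
t=lambda:round(sensors.get_time_s(),2)
m=(.430,.3815)
robot.movep(tcp((*m,.21),R),R); print(t(),sensors.get_contact_force())
robot.move_straight(tcp((*m,.06),R),vel=.15)
robot.move_straight(tcp((*m,.0335),R),vel=.04); print(t(),sensors.get_position(),sensors.get_contact_force())
cv2.imwrite("pics/top2a.png",cams.get_image("top")[:,:,::-1])
eoat.let_go(); print(t(),sensors.get_contact_force())
robot.move_straight(tcp((*m,.2),R),vel=.15); print(t())
R=Rtool(-1.2,0,-1)
robot.movep(tcp((.569,-.126,.2),R),R); print(t())
for n in("scene","top"): cv2.imwrite(f"pics/{n}2.png",cams.get_image(n)[:,:,::-1])
E
python3 - <<'E'
from h import *
for n in("scene","top"):
    cal=cams.get_calibration(n); im=cv2.imread(f"pics/{n}2.png"); hsv=cv2.cvtColor(im,cv2.COLOR_BGR2HSV)
    print(n,"red",rect(cal,cv2.inRange(hsv,(0,150,120),(5,255,255)),.010),"mat",rect(cal,cv2.inRange(hsv,(0,150,60),(5,255,255))|cv2.inRange(hsv,(100,120,80),(118,255,255)),.004))
E
```

```text
7.67 [-0.35965912  1.42258536 -0.99500545]
9.62 [0.4300276  0.38151858 0.18824402] [-0.8351719  -0.31217449 -1.83988687]
10.38 [-0.28930083 -0.03075536  0.02838307]
11.63
13.53
scene red [432.8 380.6 171.6 183.8  87.6] mat [431.  382.2 201.6 213.6  87.5]
top red [427.8 380.5 167.5 176.1  87.5] mat [428.2 382.5 168.4 177.   87.5]
```

View pics/top2.png

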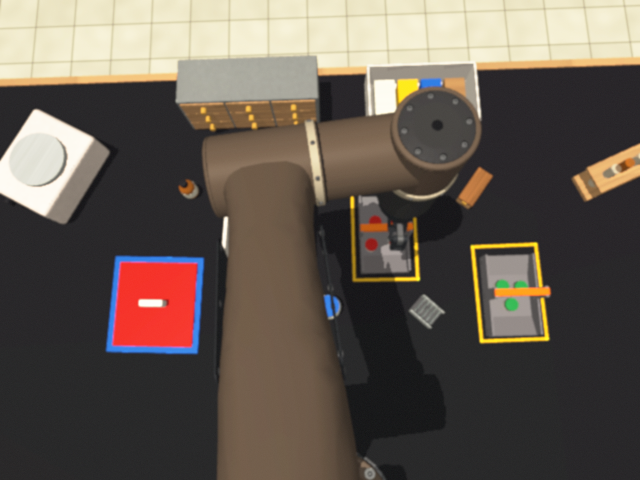

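View pics/scene2.png

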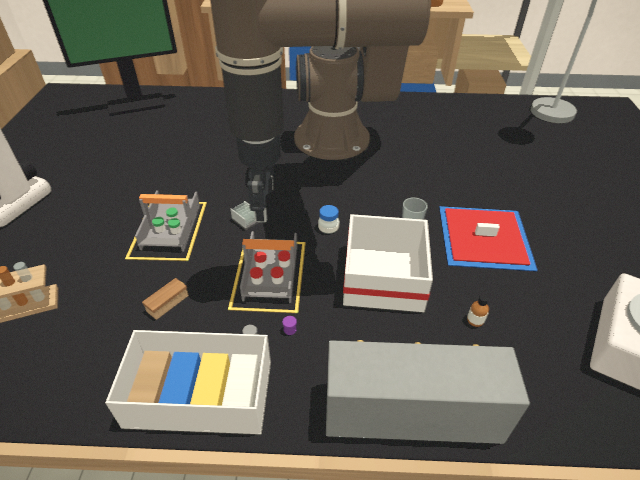

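The cover lies flat on the mat, centred within about 2 mm with an even blue margin all round, and the tub is open and empty. Before tilting I fit a quick kinematic model from IK samples to check arm clearance in the pour.

```bash
cat > fk.py <<'E'
import numpy as np
from scipy.spatial.transform import Rotation as Ro
def fk(q,p,s4=1,s6=1):
    a,z0,b,l2x,l2z,l3x,l3z,D,b2=p
    R=Ro.from_rotvec([0,0,q[0]]); X=np.zeros(3); pts=[]
    X=X+R.apply([a,0,z0]); pts.append(X)
    R=R*Ro.from_rotvec([0,q[1],0]); X=X+R.apply([l2x,b,l2z]); pts.append(X)
    R=R*Ro.from_rotvec([0,-q[2],0]); X=X+R.apply([l3x,b2,l3z]); pts.append(X)
    R=R*Ro.from_rotvec([s4*q[3],0,0])*Ro.from_rotvec([0,-q[4],0]); X=X+R.apply([D,0,0]); pts.append(X)
    R=R*Ro.from_rotvec([s6*q[5],0,0])
    return np.array(pts),R.as_matrix()
E
python3 - <<'E'
from h import *
from fk import *
from scipy.optimize import least_squares
S=[]
rng=np.random.default_rng(0)
for k in range(60):
    R=Rtool(rng.uniform(150,230),rng.uniform(0,65),1); P=np.array([rng.uniform(.45,.7),rng.uniform(-.2,.3),rng.uniform(.25,.4)])
    q=inverse_kinematics(P,R)
    if q is not None: S.append((np.array(q),P,R))
print(len(S))
for s4 in(1,-1):
    f=lambda p:np.concatenate([fk(q,p,s4)[0][-1]-P for q,P,R in S])
    r=least_squares(f,[0,.3,-.2,0,.4,.4,0,.1,0]); print(s4,r.cost,r.x.round(4))
    if r.cost<1e-4: np.save("fkp.npy",np.r_[r.x,s4])
E
```

```text
60
1 0.13032105714494502 [ 0.0917  0.3499 -0.6437  0.0412  0.4061  0.4099 -0.127   0.0666  0.4829]
-1 0.033537251248625576 [ 0.0068  0.2016  0.5611  0.0507  0.6052  0.4093 -0.0318  0.1968 -0.748 ]
```

```bash
cat > fk.py <<'E'
import numpy as np
from scipy.spatial.transform import Rotation as Ro
def fk(q,p,s4=-1,ax4=0):
    a,z0,b,l2x,l2z,l3x,l3z,w1,w2,w3,D,d2,d3=p
    R=Ro.from_rotvec([0,0,q[0]]); X=np.zeros(3); pts=[]
    X=X+R.apply([a,0,z0]); pts.append(X)
    R=R*Ro.from_rotvec([0,q[1],0]); X=X+R.apply([l2x,b,l2z]); pts.append(X)
    R=R*Ro.from_rotvec([0,-q[2],0]); X=X+R.apply([l3x,0,l3z]); pts.append(X)
    R=R*Ro.from_rotvec(np.eye(3)[ax4]*s4*q[3]); X=X+R.apply([w1,w2,w3]); pts.append(X)
    R=R*Ro.from_rotvec([0,-q[4],0]); X=X+R.apply([D,d2,d3]); pts.append(X)
    return np.array(pts),R.as_matrix()
E
python3 - <<'E'
from h import *
from fk import *
from scipy.optimize import least_squares
S=[]
rng=np.random.default_rng(0)
for k in range(60):
    R=Rtool(rng.uniform(150,230),rng.uniform(0,65),1); P=np.array([rng.uniform(.45,.7),rng.uniform(-.2,.3),rng.uniform(.25,.4)])
    q=inverse_kinematics(P,R)
    if q is not None: S.append((np.array(q),P,R))
for s4 in(1,-1):
    # tool axis check
    e=[np.linalg.norm(fk(q,np.zeros(13),s4)[1][:,0]-R[:,0]) for q,P,R in S]
    f=lambda p:np.concatenate([fk(q,p,s4)[0][-1]-P for q,P,R in S])
    r=least_squares(f,[0,.3,-.2,0,.4,.4,0,0,0,0,.1,0,0]); print(s4,max(e),r.cost,r.x.round(4))
    if r.cost<1e-4: np.save("fkp.npy",np.r_[r.x,s4])
E
```

```text
1 0.841810208031653 0.0032636171388342066 [-0.0053  0.2047 -0.3238 -0.0051  0.5989  1.5705 -0.3954 -1.0922  0.3217
  0.3982  0.1999 -0.1867 -0.0025]
-1 7.55543271769643e-16 3.0500142528895165e-18 [ 0.      0.1988 -0.     -0.      0.6016  0.4261 -0.      0.0375 -0.0681
  0.      0.1999 -0.1237  0.    ]
```

```bash
python3 - <<'E'
from h import *
from fk import *
p=np.load("fkp.npy")[:13]
for yaw in (178.7,200,225):
  a=np.radians(yaw)
  for t in (0,30,50,70):
    lip=np.array([.568,.126,.155-.043*min(t,40)/40])+.03*np.array([np.cos(a),np.sin(a),0])
    g=lip2bar(lip,yaw,t);R=Rtool(yaw,t,1); q=inverse_kinematics(tcp(g,R),R)
    a_,z0,b,l2x,l2z,l3x,l3z,w1,w2,w3,D,d2,d3=p
    pts,Rm=fk(q,p); j5=pts[3]; mid=j5+Rm@[0,d2,0]
    print(yaw,t,"bar",g.round(3),"elbow",pts[1].round(2),"fore end",pts[2].round(2),"j5",j5.round(2),"toolaxis top",mid.round(2),"tcp",pts[4].round(2))
E
```

```text
178.7 0 bar [0.453 0.129 0.221] elbow [0.02 0.02 0.8 ] fore end [0.3  0.25 0.59] j5 [0.37 0.22 0.58] toolaxis top [0.45 0.13 0.58] tcp [0.45 0.13 0.38]
178.7 30 bar [0.497 0.128 0.222] elbow [0.22 0.11 0.75] fore end [0.58 0.28 0.59] j5 [0.63 0.24 0.56] toolaxis top [0.67 0.12 0.53] tcp [0.57 0.13 0.36]
178.7 50 bar [0.534 0.127 0.22 ] elbow [0.35 0.14 0.67] fore end [0.73 0.28 0.52] j5 [0.78 0.23 0.49] toolaxis top [0.81 0.12 0.45] tcp [0.65 0.12 0.32]
178.7 70 bar [0.571 0.126 0.214] elbow [0.46 0.15 0.56] fore end [0.84 0.28 0.43] j5 [0.89 0.23 0.39] toolaxis top [0.9  0.12 0.34] tcp [0.72 0.12 0.27]
200 0 bar [0.46  0.087 0.221] elbow [0.02 0.01 0.8 ] fore end [0.32 0.23 0.59] j5 [0.39 0.19 0.58] toolaxis top [0.46 0.09 0.58] tcp [0.46 0.09 0.38]
200 30 bar [0.502 0.102 0.222] elbow [0.22 0.12 0.75] fore end [0.55 0.32 0.56] j5 [0.61 0.27 0.54] toolaxis top [0.67 0.16 0.53] tcp [0.57 0.13 0.36]
200 50 bar [0.536 0.114 0.22 ] elbow [0.34 0.18 0.66] fore end [0.68 0.36 0.48] j5 [0.74 0.32 0.46] toolaxis top [0.79 0.21 0.45] tcp [0.65 0.15 0.32]
200 70 bar [0.571 0.127 0.214] elbow [0.43 0.22 0.55] fore end [0.78 0.4  0.38] j5 [0.84 0.35 0.35] toolaxis top [0.88 0.24 0.34] tcp [0.71 0.18 0.27]
225 0 bar [0.487 0.045 0.221] elbow [0.04 0.02 0.8 ] fore end [0.37 0.2  0.59] j5 [0.43 0.15 0.58] toolaxis top [0.49 0.04 0.58] tcp [0.49 0.04 0.38]
225 30 bar [0.518 0.076 0.222] elbow [0.2  0.13 0.75] fore end [0.5  0.34 0.53] j5 [0.57 0.3  0.52] toolaxis top [0.64 0.2  0.53] tcp [0.57 0.13 0.36]
225 50 bar [0.544 0.102 0.22 ] elbow [0.3  0.21 0.68] fore end [0.59 0.42 0.45] j5 [0.66 0.39 0.43] toolaxis top [0.74 0.29 0.45] tcp [0.63 0.19 0.32]
225 70 bar [0.57  0.128 0.214] elbow [0.37 0.28 0.58] fore end [0.65 0.49 0.33] j5 [0.72 0.45 0.32] toolaxis top [0.81 0.36 0.34] tcp [0.67 0.23 0.27]
```

```bash
python3 - <<'E'
from h import *
R=Rtool(-1.0,0,-1)
t=lambda:round(sensors.get_time_s(),2)
c=cams.get_calibration("scene"); print("bin",pix2plane(c,[382.4,277.3],0))
print("rim",pix2plane(c,[[348,217],[429,220],[431,292],[345,290]],.1).round(3))
robot.move_straight(tcp((.570,-.1255,.13),R),R,vel=.15)
robot.move_straight(tcp((.570,-.1255,.0885),R),vel=.06); print(t(),sensors.get_contact_force())
eoat.grasp(100); print(t(),sensors.get_width(),sensors.get_contact_force())
robot.move_straight(tcp((.570,-.1255,.12),R),vel=.06); print(t(),sensors.get_width(),sensors.get_contact_force(),sensors.get_torque())
robot.move_straight(tcp((.570,-.1255,.25),R),vel=.12); print(t(),sensors.get_width(),sensors.get_contact_force())
for n in("scene","top"): cv2.imwrite(f"pics/{n}3.png",cams.get_image(n)[:,:,::-1])
E
```

```text
bin [[0.57370912 0.12626833 0.        ]]
rim [[0.487 0.045 0.1  ]
 [0.489 0.224 0.1  ]
 [0.697 0.202 0.1  ]
 [0.7   0.038 0.1  ]]
15.09 [ 0.03191608 -0.09476028 -0.22850595]
15.75 0.012386344460954792 [-0.07938105 -0.26096923  3.77976063]
16.43 0.012171463277314358 [ 0.24732121 -0.63239037 -2.46179993] [ 0.01964688 -0.0171784  -0.02053092]
17.66 0.011695510257987063 [-0.32587645 -1.02148479 -2.87248769]
```

View pics/scene3.png

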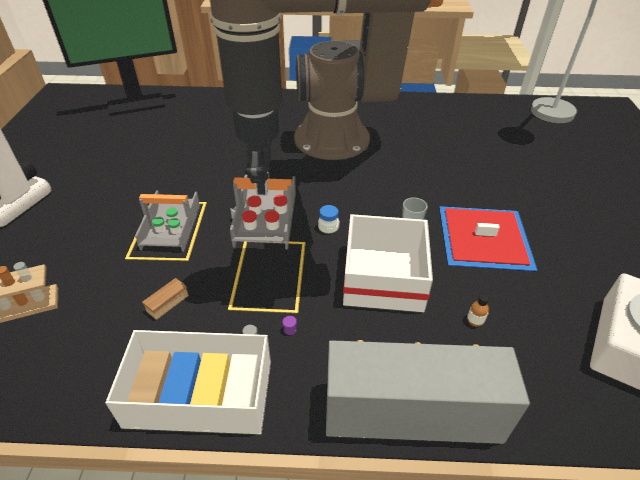

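Tray is lifted level with all four red-capped pots in it, around (262,210), and the bay underneath is clear. I'll re-measure the bay and the tub rim.

```bash
python3 - <<'E'
from h import *
from scipy.optimize import least_squares
for n in("scene","top"):
    cal=cams.get_calibration(n); im=cams.get_image(n); hsv=cv2.cvtColor(im,cv2.COLOR_RGB2HSV)
    nn,l,s,c=cv2.connectedComponentsWithStats(cv2.inRange(hsv,(20,120,120),(34,255,255)))
    for i in range(1,nn):
        X=pix2plane(cal,c[i],0)[0]
        if s[i,4]>200 and abs(X[1]+.13)<.1 and .45<X[0]<.7: print("bay",n,rect(cal,l==i,0))
cal=cams.get_calibration("scene"); im=cams.get_image("scene")
ds=trace("bin","scene")
for d in ds[:2]: print(d["confidence"],np.array(d["extent"])*[640,480,640,480])
m=ds[0]["mask"]; cv2.imwrite("pics/binmask.png",m.astype(np.uint8)*255)
# fit silhouette hull of box
def hull(p):
    x,y,a=p;ca,sa=np.cos(a),np.sin(a)
    P=[[x+ca*u-sa*v,y+sa*u+ca*v,z] for u in(-.09,.09) for v in(-.085,.085) for z in(0,.1)]
    return cv2.convexHull(proj(cal,P).astype(np.float32))
c=max(cv2.findContours(m.astype(np.uint8),cv2.RETR_EXTERNAL,cv2.CHAIN_APPROX_NONE)[0],key=len)[:,0,:].astype(float)
f=lambda p:[cv2.pointPolygonTest(hull(p),(float(u),float(v)),True) for u,v in c]
r=least_squares(f,[.57,.126,-.02],loss="soft_l1",diff_step=1e-3); print(r.x,np.sqrt(np.mean(r.fun**2)))
o=im[:,:,::-1].copy(); cv2.polylines(o,[hull(r.x).astype(int)],True,(0,255,0),1); cv2.imwrite("pics/binfit.png",cv2.resize(o[190:330,320:460],None,fx=4,fy=4))
E
```

```text
bay scene [ 574.3 -129.2  148.1  212.4   89.8]
bay top [ 572.2 -129.1  148.2  217.2   90. ]
0.97 [343.808 215.616  89.792 101.28 ]
0.55 [229.504 242.784  74.688  69.6  ]
[ 0.57112071  0.12764092 -0.06515014] 0.4992104364192631
```

View pics/binfit.png

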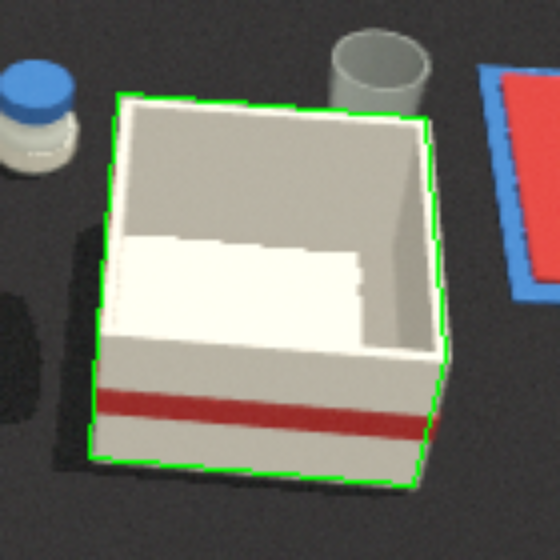

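```bash
cat >> h.py <<'E'
BIN=np.array([.571,.1276]); BYAW=176.3
def pourpose(t,back=.03,zend=.112):
    a=np.radians(BYAW)
    lip=np.r_[BIN+back*np.array([np.cos(a),np.sin(a)]),.165-(.165-zend)*min(t,42)/42]
    R=Rtool(BYAW,t,1); return tcp(lip2bar(lip,BYAW,t),R),R
E
python3 - <<'E'
from h import *
t=lambda:round(sensors.get_time_s(),2)
P,R=pourpose(0)
robot.move_straight(P+[0,0,.01],R,vel=.2); print(t(),sensors.get_width(),sensors.get_contact_force())
for a in (12,20):
    P,R=pourpose(a); robot.move_straight(P,R,vel=.12); print(a,t(),sensors.get_contact_force().round(1))
for n in("scene",): cv2.imwrite(f"pics/{n}4.png",cams.get_image(n)[:,:,::-1])
E
```

```text
19.53 0.012098901690536186 [-0.06322193  0.74683046 -2.62063702]
12 20.09 [-0.6  0.1 -3.1]
20 20.52 [ 0.4  0.9 -3.6]
```

View pics/scene4.png

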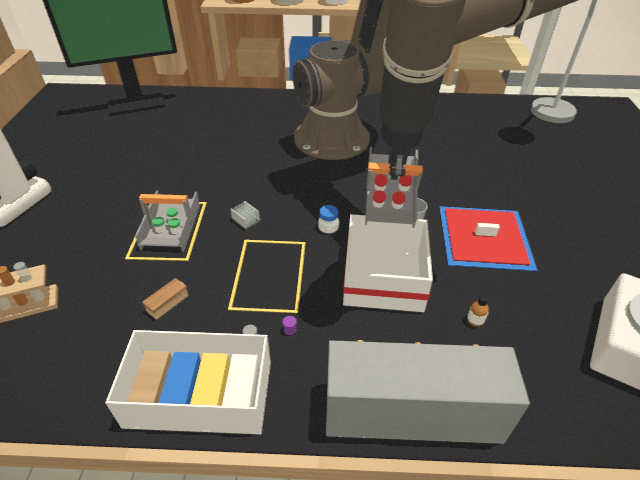

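The tray is tilted 20° with its lip over the tub at about (391,222), laterally centred, and the pots are still in. Continuing the tilt.

```bash
python3 - <<'E'
from h import *
t=lambda:round(sensors.get_time_s(),2)
for a in (27,34,40):
    P,R=pourpose(a); robot.move_straight(P,R,vel=.10); print(a,t(),sensors.get_contact_force().round(1))
cv2.imwrite("pics/scene5a.png",cams.get_image("scene")[:,:,::-1])
for a in (45,50,56,62,68):
    P,R=pourpose(a); robot.move_straight(P,R,vel=.09); print(a,t(),sensors.get_contact_force().round(1),sensors.get_width())
robot.sleep(.5)
cv2.imwrite("pics/scene5.png",cams.get_image("scene")[:,:,::-1])
a=cv2.imread("pics/scene5a.png")[100:340,280:480];b=cv2.imread("pics/scene5.png")[100:340,280:480]
cv2.imwrite("pics/p5.png",cv2.resize(np.hstack([a,b]),None,fx=2,fy=2))
E
```

```text
27 21.03 [-0.5  0.8 -2.7]
34 21.5 [ 0.1 -0.3 -4.1]
40 21.93 [ 0.1  0.3 -2.5]
45 22.37 [-0.2  0.2 -2.3] 0.012202393632342816
50 22.75 [-0.1 -0.2 -1.3] 0.012253913011220613
56 23.18 [-0.5  1.1 -2.2] 0.012498911831040509
62 23.6 [-0.2  0.3 -2.2] 0.012652233407193975
68 24.02 [-0.3 -1.2 -1. ] 0.01192928362918088
```

View pics/p5.png

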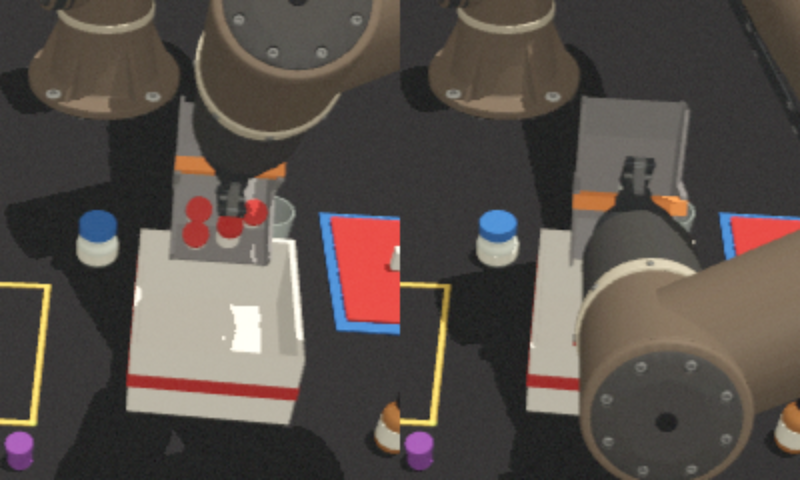

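At 40° the pots had slid to the ramp. At 68° the tray's visible part is empty but the wrist hides the tub. I tilt a bit further, then tilt back and look.

```bash
python3 - <<'E'
from h import *
t=lambda:round(sensors.get_time_s(),2)
P,R=pourpose(75); robot.move_straight(P,R,vel=.08); robot.sleep(.4)
cv2.imwrite("pics/top6a.png",cams.get_image("top")[:,:,::-1])
for a in (60,45,30): 
    P,R=pourpose(a); robot.move_straight(P,R,vel=.15); print(a,t(),sensors.get_contact_force().round(1),sensors.get_width())
for n in("scene","top"):cv2.imwrite(f"pics/{n}6.png",cams.get_image(n)[:,:,::-1])
a=cv2.imread("pics/scene6.png")[100:340,280:480];b=cv2.imread("pics/top6.png")[100:340,200:400]
cv2.imwrite("pics/p6.png",cv2.resize(np.hstack([a,b]),None,fx=2,fy=2))
E
```

```text
60 26.09 [ 0.6 -0.8 -1.9] 0.01221362139820388
45 26.65 [ 0.7 -0.1 -3.4] 0.012357206422067954
30 27.25 [-0.3  1.1 -2.5] 0.012010364973470055
```

View pics/p6.png

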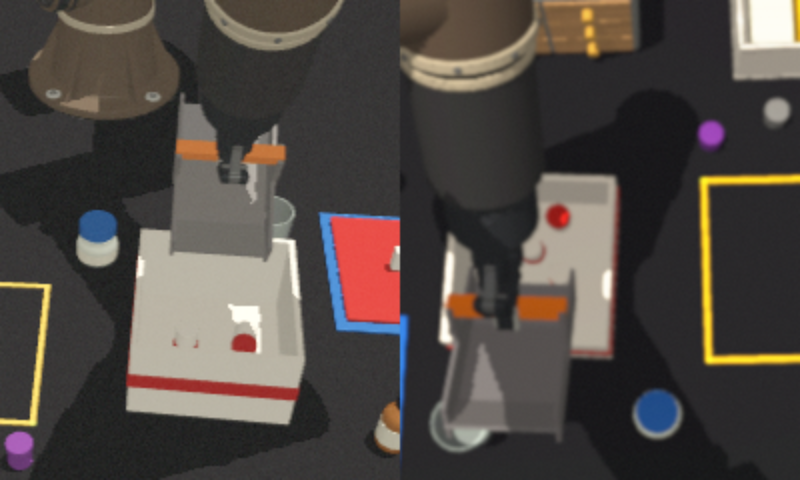

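Tray is empty in both views, and red caps are visible in the tub. Next I fit the bay's yaw and check where the bar sits in the grip.

```bash
python3 - <<'E'
from h import *
from scipy.optimize import least_squares
for n in("scene","top"):
    cal=cams.get_calibration(n)
    for k in "36":
        im=cv2.imread(f"pics/{n}{k}.png"); hsv=cv2.cvtColor(im,cv2.COLOR_BGR2HSV)
        nn,l,s,c=cv2.connectedComponentsWithStats(cv2.inRange(hsv,(20,110,100),(34,255,255)))
        for i in range(1,nn):
            X=pix2plane(cal,c[i],0)[0]
            if s[i,4]>200 and abs(X[1]+.13)<.06 and .45<X[0]<.7:
                ct=max(cv2.findContours((l==i).astype(np.uint8),cv2.RETR_EXTERNAL,cv2.CHAIN_APPROX_NONE)[0],key=len)[:,0,:]
                P=pix2plane(cal,ct,0)[:,:2]
                def f(p):
                    a=p[2];d=P-p[:2];u=d@[np.cos(a),np.sin(a)];v=d@[-np.sin(a),np.cos(a)]
                    return 1000*np.maximum(abs(u)-p[3],abs(v)-p[4])
                r=least_squares(f,[.573,-.129,-.01,.106,.073],loss="soft_l1"); print("bay",n,k,(r.x[:2]*1000).round(1),np.degrees(r.x[2]).round(2),(2000*r.x[3:]).round(1))
    im=cv2.imread(f"pics/{n}3.png"); hsv=cv2.cvtColor(im,cv2.COLOR_BGR2HSV); m=cv2.inRange(hsv,(7,150,120),(17,255,255))
    v,u=np.nonzero(m); P=pix2plane(cal,np.c_[u,v],.258); k=(abs(P[:,0]-.57)<.03)&(abs(P[:,1]+.1255)<.09); print("bar y ext",n,P[k,1].min(),P[k,1].max(),P[k,1].min()/2+P[k,1].max()/2)
E
```

```text
bay scene 3 [ 573.3 -129.1] -0.57 [207.4 141.2]
bay scene 6 [ 572.8 -128.9] -0.62 [212.5 147.3]
bar y ext scene -0.1788885755339856 -0.0709927030166105 -0.12494063927529805
bay top 3 [ 573.4 -129.1] -0.34 [210.7 142.8]
bay top 6 [ 572.6 -128.8] -0.61 [215.6 149.7]
bar y ext top -0.17746132594018327 -0.07023631928419741 -0.12384882261219034
```

```bash
python3 - <<'E'
from h import *
t=lambda:round(sensors.get_time_s(),2)
for a in (15,0):
    P,R=pourpose(a); robot.move_straight(P+[0,0,.015 if a==0 else 0],R,vel=.15)
R=Rtool(-.6,0,-1); g=(.573,-.130)
robot.move_straight(tcp((*g,.24),R),R,vel=.2); print(t())
for n in("scene","top"):cv2.imwrite(f"pics/{n}7.png",cams.get_image(n)[:,:,::-1])
robot.move_straight(tcp((*g,.12),R),vel=.15)
robot.move_straight(tcp((*g,.093),R),vel=.05);print(t(),sensors.get_contact_force().round(1))
a=cv2.imread("pics/scene7.png")[120:340,200:460];b=cv2.imread("pics/top7.png")[120:340,200:460]
cv2.imwrite("pics/p7.png",cv2.resize(np.hstack([a,b]),None,fx=1.5,fy=1.5))
E
```

```text
30.11
31.85 [-0.   0.2 -0.8]
```

View pics/p7.png

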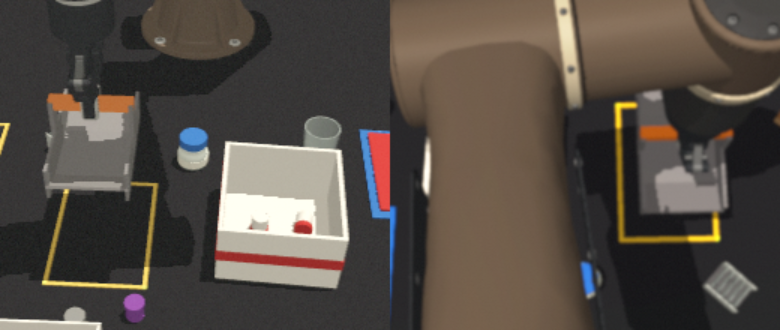

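The tray is empty. Two pots show in the tub; the near wall hides its front. Setting the tray down.

```bash
python3 - <<'E'
from h import *
t=lambda:round(sensors.get_time_s(),2)
R=Rtool(-.6,0,-1); g=(.573,-.130)
robot.move_straight(tcp((*g,.0890),R),vel=.03);print(t(),sensors.get_contact_force().round(1),sensors.get_torque().round(2))
eoat.let_go(); print(t())
robot.move_straight(tcp((*g,.25),R),vel=.15)
R2=Rtool(-.6,0,-1); robot.movep(tcp((.40,-.20,.32),R2),R2); print(t())
for n in("scene","top"):cv2.imwrite(f"pics/{n}8.png",cams.get_image(n)[:,:,::-1])
E
```

```text
32.13 [-0.8  0.3 -1.7] [ 0.01 -0.07  0.01]
32.83
34.88
```

View pics/scene8.png

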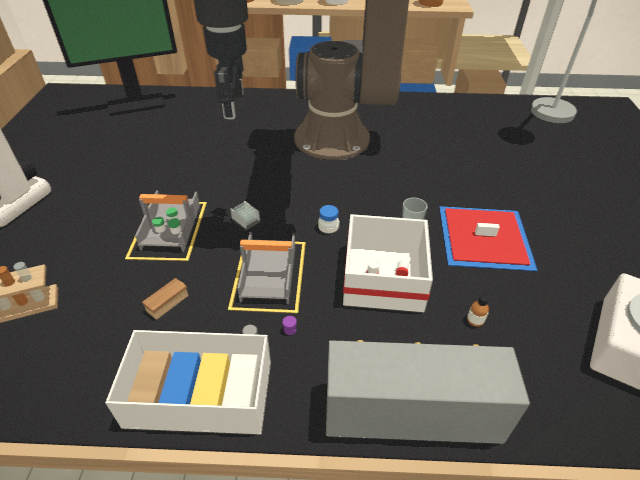

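View pics/top8.png

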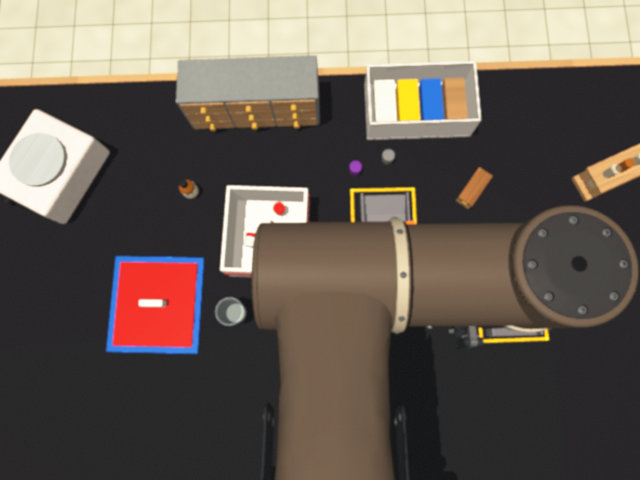

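The scene view shows the tray standing in its bay and empty. The arm hides the top view, so I swing it back to the start pose.

```bash
python3 - <<'E'
from h import *
robot.movej([1.562,.2,.012,0,-1.224,-.288])
print(sensors.get_time_s())
for n in("scene","top"):
    im=cams.get_image(n); cv2.imwrite(f"pics/{n}9.png",im[:,:,::-1])
    cal=cams.get_calibration(n); hsv=cv2.cvtColor(im,cv2.COLOR_RGB2HSV)
    nn,l,s,c=cv2.connectedComponentsWithStats(cv2.inRange(hsv,(7,150,120),(17,255,255)))
    for i in range(1,nn):
        X=pix2plane(cal,c[i],.096)[0]
        if s[i,4]>100 and abs(X[1]+.13)<.06: print("bar",n,rect(cal,l==i,.096))
    d=trace("tray_used",n); print([ (round(x["confidence"],2),(np.array(x["extent"])*[640,480,640,480]).round()) for x in d[:2]])
b=cv2.imread("pics/top9.png")[150:350,100:440]
cv2.imwrite("pics/p9.png",cv2.resize(b,None,fx=2.3,fy=2.3,interpolation=cv2.INTER_CUBIC))
E
```

```text
37.975
bar scene [ 5.803e+02 -1.296e+02  2.780e+01  1.086e+02  1.000e-01]
[(0.65, array([238., 233.,  57.,  71.]))]
bar top [ 569.9 -130.   111.5   17.6   89.8]
[(0.79, array([362., 193.,  52.,  77.]))]
```

View pics/p9.png

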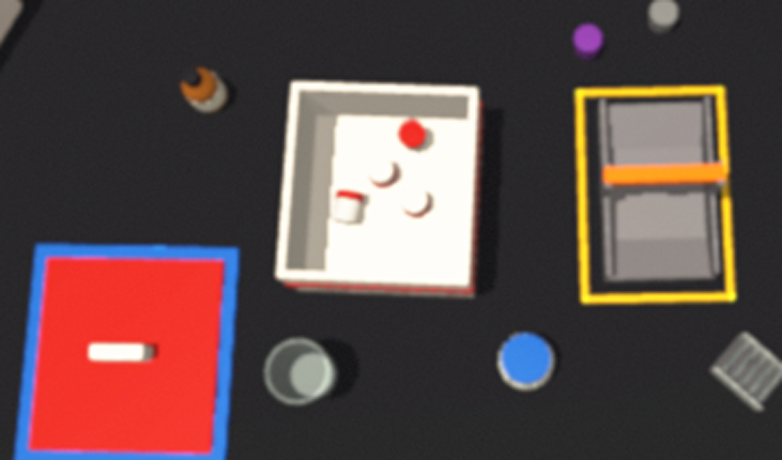

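Four pots lie in the tub, the tray is empty and centred in its bay, and the cover is on the mat. Last I compare the bystanders with the first picture, then hand in.

```bash
python3 - <<'E'
from h import *
for n in("scene","top"):
    a=cv2.GaussianBlur(cv2.imread(f"pics/{n}0.png"),(5,5),0);b=cv2.GaussianBlur(cv2.imread(f"pics/{n}9.png"),(5,5),0)
    d=(cv2.absdiff(a,b).max(2)>45).astype(np.uint8)
    k,l,s,c=cv2.connectedComponentsWithStats(d)
    print(n,[s[i].tolist() for i in range(1,k) if s[i,4]>12])
job.hand_in(); print(sensors.get_time_s())
E
```

```text
scene [[314, 0, 10, 18, 103], [579, 0, 40, 55, 1012], [367, 4, 18, 36, 248], [319, 8, 7, 18, 25], [311, 26, 5, 15, 47], [614, 31, 10, 3, 20], [574, 32, 66, 66, 2353], [636, 35, 4, 4, 15], [620, 99, 5, 6, 13], [444, 208, 87, 58, 4010], [344, 211, 91, 69, 5166], [251, 232, 46, 15, 118], [239, 239, 6, 9, 34], [241, 251, 4, 8, 22], [278, 250, 13, 14, 126], [254, 252, 13, 11, 117], [238, 263, 6, 26, 50], [271, 263, 13, 15, 132], [249, 264, 14, 15, 139], [290, 268, 3, 20, 32], [247, 280, 7, 6, 18], [239, 293, 3, 7, 15]]
top [[220, 185, 89, 90, 7463], [389, 193, 24, 30, 167], [358, 196, 54, 37, 213], [369, 216, 13, 8, 88], [413, 225, 5, 6, 15], [389, 234, 14, 14, 148], [410, 236, 3, 30, 47], [360, 238, 3, 34, 60], [365, 238, 14, 13, 157], [111, 261, 87, 88, 7008], [311, 450, 8, 5, 21]]
the job is handed in; nothing more can be done
the job is handed in; nothing more can be done
```

The job is done and handed in, at about 38 s of the 72 s allowed. The hand-in gives no verdict.

- **Cover:** I lifted the red cover off by its fin and laid it flat on the blue mat. It sits within about 2 mm of the middle, with an even blue margin all round.
- **Pots:** I carried the tray over by its handle and tipped it slowly over the tub to 75°. The last top picture shows all four red-capped pots inside the tub, and the pictures show none on the bench.
- **Tray:** It stands empty and upright in its own yellow bay. Its bar measures about (0.573, -0.130) against a bay centre of (0.573, -0.129), and it is lined up with the bay to within about 1°.
- **Everything else:** Comparing before and after pictures showed changes only at the mat, the tub, the used tray and the arm itself. The green-capped tray, the bystanders and the grey and purple look-alikes did not move.

**Measurements that disagreed:** Two estimates differed slightly. The tub's yaw came out about 2° off the cover's, so I aligned the pour to the tub. The bay's yaw ranged from -1.5° to 0° depending on the method, so I used a fitted value of -0.6°.

Measured tool forces stayed under 5 N.

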